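# Clip the meter-box cover plate into its bracket

### The arm

A 6-joint arm with a two-finger parallel gripper is mounted at the origin on the work surface. World frame = base frame: x ahead of the robot, y to its left, z up, the work surface at z = 0. Lengths are in mm, angles in rad, forces in N, time in s.
With the tool pointing down it reaches from about 350 to 875 mm from the base axis. Payload 4.2 kg.
Tool frame: the origin (TCP) lies between the finger pads; the fingertips stand 25 mm ahead of it and the grasp point (between the pads) lies 6 mm ahead of it; z points along the fingers, y is the line along which they close (so a half turn about z gives the same grasp; the last joint's range is limited). The gripper opens to 85 mm and grips with 20 to 120 N. Pads are 22 mm wide; open, the fingers measure 114 mm over their backs; the gripper's body (76 mm by 85 mm) begins 54 mm behind the grasp point. The pads swing forward as they close: fully open they stand 13 mm farther back than shut.
Start: joints at [1.451, 0.385, 0.008, 0, -1.194, -0.259], TCP at [231.095, 580.684, 231.212] pointing down, gripper open.
Joint ranges: [-3.14, 3.14], [-1.21, 2.06], [-1.07, 1.41], [-3.16, 2.05], [-2.99, -0.16], [-3.1, 3.1]. Speed limits (rad/s): [2.79, 2.79, 3.14, 3.14, 3.14, 3.14].

### API

Orientations are given as a unit quaternion [x, y, z, w].
In Python, from bench import arm gives the robot as it stands.
- The arm moves only by the shell command python3 -m pendant 'ROWS'. ROWS is JSON, a list of rows, each a list of 7 numbers: the shift along the tool's x, y, z in m, then the turn, a rotation vector about the tool's x, y, z in degrees, then the finger opening in m, from 0 to 0.0854. In form: [[x, y, z, wx, wy, wz, fingers], ...]. A call has 1 to 12 rows; each row shifts and turns the commanded pose from where the row before left it, along the tool's axes as they then stand; what a row does not reach is not made up. A row lasts 1/10 s, in which the tool goes at most 50 mm and 8.59 degrees, less where a joint would pass 70% of its speed; a pose out of reach is approached as far as the arm can. A call is refused whole if a number of a shift passes 0.05 or a number of a turn 8.59, either way. A call with a gripper value outside its range is refused whole. The fingers move at their own pace and stop on an object; the grip force is fixed at half the most. Time passes only in rows, so rows that do not move let the fingers close. It gives the time, the measured TCP pose, the force, the opening and the grip force at its end, in the units of the state.
- arm.read_state(): the state, without advancing time (a new reading comes with each control period).
- arm.get_image(name): name is "scene" or "top" or "wrist"; returns a dict with "image" (400x640x3 uint8, red, green, blue), "fx", "fy", "cx", "cy" (pixels), "xyz" and "rotation" of the camera in the world. Camera axes: x right, y down, z forward; pixel columns grow to the right and rows downward; lengths in mm; the calibration is good to about 2 mm. The wrist camera is an equidistant fisheye: a pixel r from the principal point sees the ray r / f radians off the axis. A picture is of the moment at which its call begins. There is no depth.
- arm.job_done(): hands the job in; it is judged then, once.
The state is a dict: "clock": time; "joints": joint angles; "joint_vel": joint speeds; "joint_efforts": joint torques, N m; "position": TCP position; "ee_rot": TCP orientation; "contact_force": force on the tool from outside, world axes, zero at the start; "wrist_torque": the same for the moment, N m; "gripper_width": finger opening in mm; "grasp_force": force on a finger pad.
Only numpy, scipy, OpenCV 4.12 (cv2) and the standard library are available. Lean on these libraries where they do the work, as an engineer would, in place of code of your own. Each camera call takes 0.05 s, during which the arm holds its last target. There are 200 camera calls.

### The job

On the hall chest, pick up the cover plate with the red rib and slide its two ears down into the spring-clip slots of the white cradle, feeling for the slots because the cradle floats, until the plate lies flat and fully home. Be gentle: never ram or force the plate against the bracket. Then slide the orange catch fully across over the plate's edge and let go, leaving everything else where it is.

Things in the scene. Friction and masses are not known exactly. Their poses are not given: they have to be found in the camera images.
- plate: Loose aluminium cover plate, 6 mm thick, 50 (x) by 70 (y), an ear 14 wide in x amid each y end, 96 long over the ears. Red grip rib on top: 14 thick (x), 44 long (y), 6 to 40 mm above the underside. About 0.2 kg. Origin: centre of the underside, z up through the rib; half a turn about z makes no difference. Starts flat, rib up, on a blue mat 3 mm thick.
- bracket: Fixed bracket flat on the table. Grey base 10 mm thick, x -50 to +120, y +-75 mm; origin on the table under the nominal slot centre. On it a white cradle with two posts, y = +-37 to +-68, up to 50 mm above the table. Each post has one slot for an ear, open at the top and to the middle, 16 mm wide in x, end walls at y = +-50; post 40 mm wide in x.
- mouth (a point): Point fixed to the bracket at x = y = 0, 50 mm above the table, level with the post tops (tiny 0.6 mm lead-ins in x at the slot mouths). The cradle FLOATS: its true slot centre is -14 to +14 mm from here along the bracket's x, seen but not in any pose; it yields to about 1.5 N and stays where left. Ears that miss the slots stop the underside on the post tops at 50 mm.
- clip_line (a point): Point fixed to the bracket, 31 mm above the table, level with the sprung steel clip bumps: one on each slot's end wall, 2.5 mm into the ear's path. Ears meet them when the plate's underside is about 38 mm above the table; a push of about 5 to 12 N in all takes them past; then the clips snap out over the ears as the underside comes down to about 18 mm.
- seat (a point): Point fixed to the bracket, 18 mm above the table, at the middle of the cradle's hard floor, on which the plate's underside rests when home. The plate's origin then lies here, or up to 14 mm along the bracket's x to either side (the float). Axes as the bracket's. Pressing the plate on the bracket with over 40 N counts as forcing it.
- catch (a joint): Orange sliding catch on the +x side of the bracket: 0 m = drawn back (open), grows as it slides along the bracket's -x to its stop at 0.042 m (over the plate's edge, 2 mm above a seated plate). Moves with about 1.5 N and stays where it is left. It is a flat fork: two tines at y = +-25 to +-34 mm pass on either side of the red rib; open, their tips are 48 mm along +x from the bracket's origin.
- catch_knob (a point): Centre of the top of the catch's square orange knob, 16 by 16 mm and 30 mm tall; its top is 60 mm above the table. It is 88 mm along +x from the bracket's origin when the catch is at 0 and moves with the catch.
- screwdriver: Bystander: screwdriver lying along x between the mat and the bracket. Leave alone.
- blank: Bystander: plain white blanking plate 50 by 70 by 6 mm, without ears or rib. Leave alone.
- screw_jar: Bystander: clear jar with a steel cap, 52 mm wide, 60 tall, on the far side. Leave alone.
- mug: Bystander: blue mug, 80 mm wide, 90 tall. Leave alone.
- key_dish: Bystander: terracotta bowl, 110 mm wide, 25 tall. Leave alone.
- book: Bystander: closed green book, 90 by 130 by 25 mm, on the far side. Leave alone.
- glasses_case: Bystander: black glasses case, 60 by 155 by 38 mm, on the far side. Leave alone.
Not all that is in view belongs to the job. What is meant by the plate is not black, and is the smaller of those in its own colour.

How it is judged:
By the outcome, as a careful person would: the job done as asked, in the order asked, and still so for the second after the job is handed in, with the robot touching nothing.
It also fails if it takes over 72 s, if anything falls off the work surface, if the arm or the gripper's body presses on something with over 40 N, if the wrist force passes 120 N, or if a joint passes its speed limit or range.

## Working session

There is one attempt and no reset: what is moved stays moved. The work goes in short steps, Python scripts to look and compute and a shell command to move; the robot and the scene stay as the last step left them, time stands still between calls to the robot, and variables do not carry over. Pictures are saved under pics/ and viewed, at most 10 in all, crops included, and the job is handed in when it is done.

```bash
mkdir -p pics; ls; python3 - <<'E'
from bench import arm
import cv2,pickle
for n in("top","scene"):
    d=arm.get_image(n); cv2.imwrite(f"pics/{n}0.png",d["image"][:,:,::-1]); pickle.dump(d,open(f"pics/{n}0.pkl","wb"))
    print(n,d["fx"],d["fy"],d["cx"],d["cy"],d["xyz"],d["rotation"])
s=arm.read_state();print(s)
E
```

```text
pics
top 383.346546692861 383.346546692861 314.39479210019886 195.61482167051494 [ 356.11460248    8.73480774 1051.10158547] [-0.69468473  0.7125526  -0.06280599  0.0757451 ]
scene 452.2808717761474 452.2808717761474 324.8997813001415 197.2761161065417 [1195.95017695 -261.80031139 1010.67616147] [ 0.7881695   0.53035223 -0.16836437 -0.26299959]
{'clock': 0.1, 'joints': array([ 1.45061232e+00,  3.85495707e-01,  6.77406845e-03, -4.09500175e-04,
       -1.19400970e+00, -2.58588011e-01]), 'joint_vel': array([-0.0006387 , -0.00268818,  0.00271176,  0.00252733,  0.00162777,
       -0.00183323]), 'joint_efforts': array([-6.91126934e-05, -3.93321097e+01,  1.88929081e+01,  4.19789806e+00,
       -2.58178072e-03,  1.62722102e-06]), 'position': array([230.91798989, 580.22234846, 230.2296038 ]), 'ee_rot': array([ 9.82105311e-01, -1.88329993e-01, -1.22958890e-04,  9.78348635e-04]), 'contact_force': array([ 0.18996657, -0.55525362,  0.77743513]), 'wrist_torque': array([-0.01507007,  0.02828967,  0.034895  ]), 'grasp_force': 0.0, 'gripper_width': 85.27826562099563}
```

View pics/top0.png

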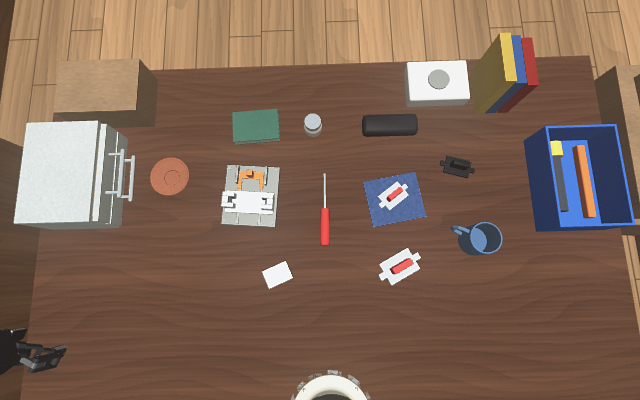

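View pics/scene0.png

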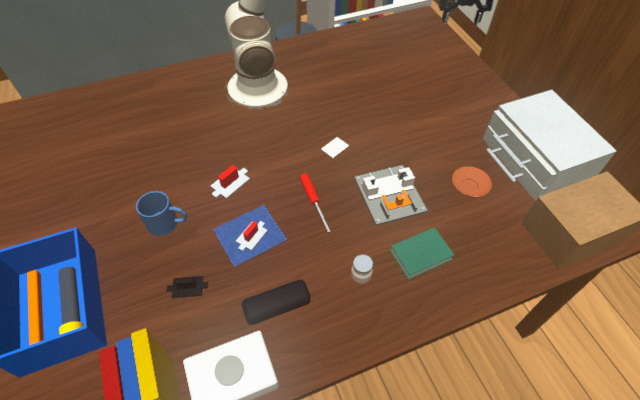

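Top view: there are three candidate plates. One has a red rib on the blue mat (393,196), a larger one with a red rib lies on bare wood (401,266), and a black one is at (457,166). The mat one fits, as it is the smaller of the two light ones, not black, and on the mat. The bracket is at (251,196) with its catch towards the image top, and the screwdriver is at (325,215). I'll confirm in an enlarged crop.

```bash
python3 - <<'E'
import cv2,numpy as np
i=cv2.imread("pics/top0.png")
# bracket: cols 215-290 rows 160-232 ; plates: cols 360-435 rows 165-290
a=cv2.resize(i[158:233,213:288],None,fx=5.3,fy=5.3,interpolation=cv2.INTER_CUBIC)
b=cv2.resize(i[168:288,362:437],None,fx=5,fy=5,interpolation=cv2.INTER_CUBIC)
c=np.zeros((600,800,3),np.uint8);c[:a.shape[0],:a.shape[1]]=a;c[:,425:800]=b
cv2.imwrite("pics/crop0.png",c)
E
```

```text
(no output)
```

View pics/crop0.png

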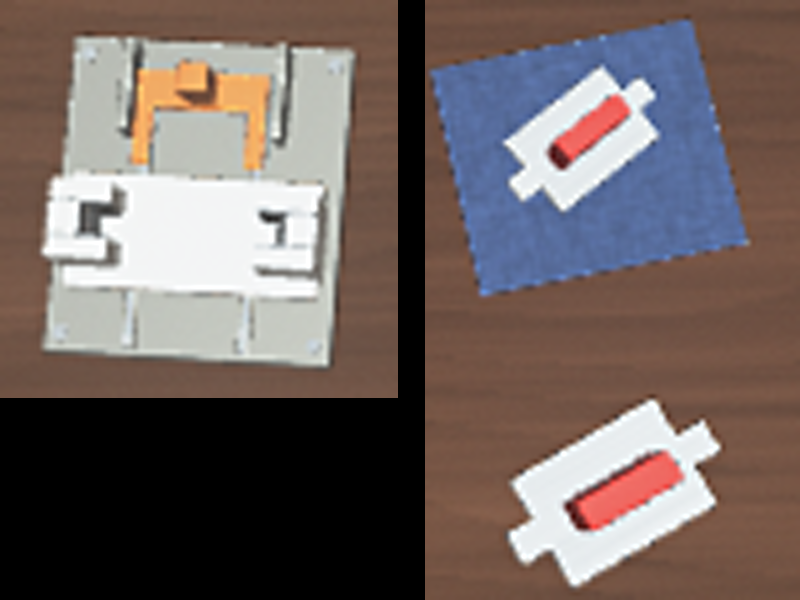

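The crop confirms it: the mat plate (ears at (645,90) and (520,190) in the crop) is clearly smaller than the lower one. The bracket's x points up in the image, with the posts left and right. Next I'll work out the poses.

```bash
cat > h.py <<'E'
import numpy as np,pickle,cv2
from scipy.spatial.transform import Rotation as R
def cam(n): return pickle.load(open(f"pics/{n}.pkl","rb"))
def rays(d,p,fish=False):
    p=np.atleast_2d(p).astype(float); v=np.c_[(p[:,0]-d["cx"])/d["fx"],(p[:,1]-d["cy"])/d["fy"],np.ones(len(p))]
    if fish:
        r=np.hypot(v[:,0],v[:,1]); s=np.sin(r)/np.maximum(r,1e-9); v=np.c_[v[:,0]*s,v[:,1]*s,np.cos(r)]
    return R.from_quat(d["rotation"]).apply(v)
def onplane(d,p,z,fish=False):
    v=rays(d,p,fish); return (d["xyz"]+v*((z-d["xyz"][2])/v[:,2])[:,None])[:,:2]
def fit(local,world):
    l=np.array(local,float);w=np.array(world);lc=l.mean(0);wc=w.mean(0);a=l-lc;b=w-wc
    th=np.arctan2((a[:,0]*b[:,1]-a[:,1]*b[:,0]).sum(),(a*b).sum());c,s=np.cos(th),np.sin(th);M=np.array([[c,-s],[s,c]])
    t=wc-M@lc; return t,th,np.linalg.norm(l@M.T+t-w,axis=1)
E
python3 - <<'E'
from h import *
d=cam("top0")
A=lambda p:(np.array(p,float)+.5)/5.3-.5+[213,158]
B=lambda p:(np.array(p,float)-[425,0]+.5)/5-.5+[362,168]
print("bracket",fit([[120,75],[120,-75],[-50,-75],[-50,75]],onplane(d,A([[75,37],[354,50],[329,367],[43,350]]),10)))
t,th,_=fit([[120,75],[120,-75],[-50,-75],[-50,75]],onplane(d,A([[75,37],[354,50],[329,367],[43,350]]),10))
c,s=np.cos(th),np.sin(th);M=np.array([[c,-s],[s,c]])
print("posts in bracket", (onplane(d,A([[50,178],[45,257],[325,185],[318,272]]),50)-t)@M)
print("knob",(onplane(d,A([[178,62],[209,66],[208,97],[177,95]]),60).mean(0)-t)@M)
print("plate corners",fit([[25,35],[25,-35],[-25,-35],[-25,35]],onplane(d,B([[503,143],[604,67],[659,135],[564,211]]),9)))
print("ears",onplane(d,B([[519,191],[648,87]]),9), onplane(d,B([[519,191],[648,87]]),9).mean(0))
print("rib top",onplane(d,B([[613,95],[631,112],[568,163],[553,146]]),43))
E
```

```text
bracket (array([534.92849195, 206.20355132]), np.float64(-0.08036756727559632), array([0.91359863, 0.48888045, 0.59893631, 1.17756496]))
posts in bracket [[ 33.96961037  69.02557123]
 [ -6.54776924  67.32585604]
 [ 37.71537322 -70.60779294]
 [ -6.78499157 -70.54971493]]
knob [86.23527705 -1.04086755]
plate corners (array([ 558.33639781, -191.82900226]), np.float64(0.6351610556960031), array([1.04712407, 1.25003503, 0.92760565, 1.06931572]))
ears [[ 530.04979956 -155.21000819]
 [ 586.56689052 -229.81605227]] [ 558.30834504 -192.51303023]
rib top [[ 575.18055097 -203.0524236 ]
 [ 565.60486955 -212.02360122]
 [ 538.78854067 -176.73182112]
 [ 548.22444482 -169.32782683]]
```

```bash
cat >> h.py <<'E'
def togo(x,y,z,ang):
    """tool-frame shift (mm) and turns (deg) to world x,y,z with tool x heading ang deg, tool down"""
    from bench import arm
    s=arm.read_state();q=R.from_quat(s["ee_rot"]);a=np.radians(ang)
    T=R.from_matrix(np.array([[np.cos(a),np.sin(a),0],[np.sin(a),-np.cos(a),0],[0,0,-1]]))
    rv=np.degrees((q.inv()*T).as_rotvec())
    d=np.array([x,y,z])-s["position"]
    print("clock",round(s["clock"],2),"pos",s["position"].round(1),"F",s["contact_force"].round(1),"w",round(s["gripper_width"],1),"shift now",q.inv().apply(d).round(1),"shift after turn",T.inv().apply(d).round(1),"turn",rv.round(1))
E
python3 -m pendant '[[0,0,0,0,0,7.8,0.085],[0,0,0,0,0,7.8,0.085],[0,0,0,0,0,7.8,0.085],[0,0,0,0,0,7.9,0.085],[0.03,0.0075,0,0,0,0,0.085],[0.03,0.0075,0,0,0,0,0.085],[0.03,0.0075,0,0,0,0,0.085],[0.03,0.0075,0,0,0,0,0.085],[0.03,0.0075,0,0,0,0,0.085],[0.03,0.0075,0,0,0,0,0.085],[0.03,0.0075,0,0,0,0,0.085],[0.03,0.0075,0,0,0,0,0.085]]'
python3 -c "from h import *; togo(558,-192,150,-53)"
```

```text
clock: 1.3
position: [327.7, 351.4, 230.9]
ee_rot: [0.895, -0.446, -0.0, 0.0]
contact_force: [0.2, -0.6, 0.7]
gripper_width: 85.0
grasp_force: 0.0
clock 1.3 pos [327.7 351.4 230.9] F [ 0.2 -0.6  0.7] w 85.0 shift now [572.5 143.1  81.1] shift after turn [572.6 143.1  80.9] turn [ 0. -0.  0.]
```

```bash
python3 -c "from h import *; togo(535,206,231,-53)"
```

```text
clock 1.3 pos [327.7 351.4 230.9] F [ 0.2 -0.6  0.7] w 85.0 shift now [ 2.409e+02 -7.800e+01 -1.000e-01] shift after turn [ 2.409e+02 -7.800e+01 -1.000e-01] turn [ 0. -0.  0.]
```

```bash
python3 -m pendant '[[0.03,-0.01,0,0,0,0,0.085],[0.03,-0.01,0,0,0,0,0.085],[0.03,-0.01,0,0,0,0,0.085],[0.03,-0.01,0,0,0,0,0.085],[0.03,-0.01,0,0,0,0,0.085],[0.03,-0.01,0,0,0,0,0.085],[0.03,-0.01,0,0,0,0,0.085],[0.03,-0.008,0,0,0,0,0.085],[0,0,0,0,0,0,0.085],[0,0,0,0,0,0,0.085]]'
python3 - <<'E'
from h import *
from bench import arm
d=arm.get_image("wrist");pickle.dump(d,open("pics/w1.pkl","wb"));cv2.imwrite("pics/w1.png",d["image"][:,:,::-1])
print({k:v for k,v in d.items() if k!="image"})
togo(558,-192,150,-53)
E
```

```text
clock: 2.3
position: [534.2, 207.5, 230.4]
ee_rot: [0.895, -0.447, -0.001, 0.001]
contact_force: [0.1, -0.8, 0.5]
gripper_width: 84.9
grasp_force: 0.0
{'fx': 309.70691628693146, 'fy': 309.70691628693146, 'cx': 318.57682258413354, 'cy': 198.23674579440998, 'xyz': array([577.12242712, 150.87284649, 373.00617482]), 'rotation': array([-0.31314203,  0.93912278,  0.13399563, -0.04511811])}
clock 2.35 pos [533.9 208.  230.7] F [-0.2 -0.3  0.5] w 84.9 shift now [334.1 221.2  80.8] shift after turn [334.  221.5  80.7] turn [ 0.1  0.  -0. ]
```

View pics/w1.png

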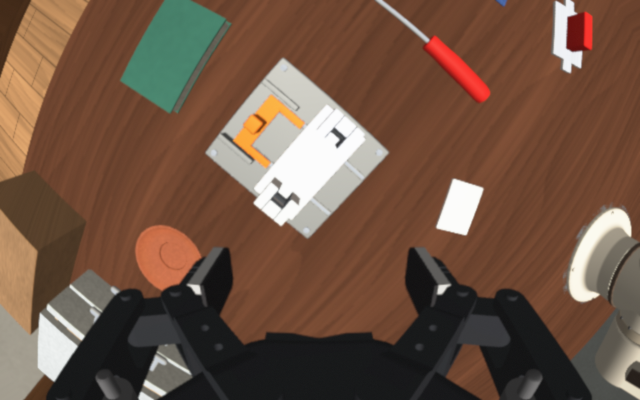

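The wrist view shows the bracket at (297,150), with the cradle slots near (338,138) and (280,200). I'll enlarge it to measure the float.

```bash
python3 - <<'E'
import cv2
i=cv2.imread("pics/w1.png")[50:245,200:395]
cv2.imwrite("pics/w1c.png",cv2.resize(i,None,fx=3,fy=3,interpolation=cv2.INTER_CUBIC))
E
```

```text
(no output)
```

View pics/w1c.png

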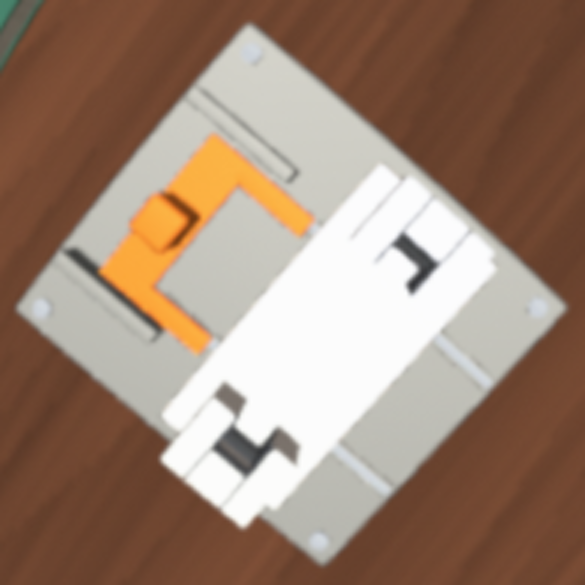

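```bash
python3 - <<'E'
from h import *
d=cam("w1")
A=lambda p:(np.array(p,float)+.5)/3-.5+[200,50]
W=onplane(d,A([[17,308],[250,24],[567,308],[322,566]]),10,1)
t,th,r=fit([[120,75],[120,-75],[-50,-75],[-50,75]],W);print(t,th,r)
c,s=np.cos(th),np.sin(th);M=np.array([[c,-s],[s,c]])
print((onplane(d,A([[161,460],[243,528],[186,484],[221,510],[408,176],[496,268],[438,199],[468,232]]),50,1)-t)@M)
print("knob",(onplane(d,A([[160,194],[196,216],[175,250],[131,224]]),60,1).mean(0)-t)@M)
E
```

```text
[535.52532035 208.72061419] -0.08644391186124406 [1.68674399 1.60381395 1.51797963 1.31459608]
[[ 33.5956618   68.23953037]
 [ -6.26177215  68.28624516]
 [ 20.73098382  69.20420471]
 [  4.46544932  68.30230386]
 [ 34.60749075 -67.60192117]
 [ -9.70238734 -64.72717973]
 [ 21.6033123  -68.67600706]
 [  6.14794365 -67.27739665]]
knob [86.4791362  -2.04962845]
```

Both cameras agree: bracket at (535.3, 207.5), yaw -4.8°, cradle float about +13. Next I'll go above the plate.

```bash
python3 -m pendant '[[0.03,0.02,0,0,0,0,0.085],[0.03,0.02,0,0,0,0,0.085],[0.03,0.02,0,0,0,0,0.085],[0.03,0.02,0,0,0,0,0.085],[0.03,0.02,0,0,0,0,0.085],[0.03,0.02,0,0,0,0,0.085],[0.03,0.02,0,0,0,0,0.085],[0.03,0.02,0,0,0,0,0.085],[0.03,0.02,0,0,0,0,0.085],[0.03,0.02,0,0,0,0,0.085],[0.03,0.02,0,0,0,0,0.05],[0,0,0.01,0,0,0,0.05]]'
python3 - <<'E'
from h import *
from bench import arm
d=arm.get_image("wrist");pickle.dump(d,open("pics/w2.pkl","wb"))
p=R.from_quat(d["rotation"]).inv().apply(np.array([558,-192,9])-d["xyz"]);th=np.arctan2(np.hypot(p[0],p[1]),p[2]);u=d["fx"]*th*p[:2]/np.hypot(p[0],p[1])+[d["cx"],d["cy"]]
x,y=int(u[0])-70,int(u[1])-70;print(x,y)
i=d["image"][y:y+140,x:x+140,::-1]
cv2.imwrite("pics/w2.png",cv2.resize(i,None,fx=4,fy=4,interpolation=cv2.INTER_CUBIC))
togo(558,-192,40,-53)
E
```

```text
clock: 3.55
position: [557.8, -190.1, 222.3]
ee_rot: [0.894, -0.447, 0.002, -0.0]
contact_force: [-0.4, 0.3, -0.6]
gripper_width: 58.8
grasp_force: 0.0
249 100
clock 3.6 pos [ 556.2 -188.1  219.3] F [-1.2  0.7 -1.6] w 51.8 shift now [  4.6   0.7 179.3] shift after turn [  4.2   0.9 179.3] turn [ 0.1  0.1 -0.1]
```

View pics/w2.png

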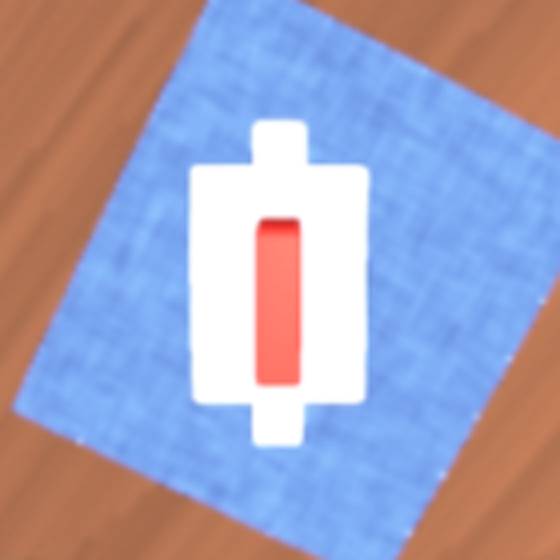

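The plate is well aligned with the gripper: corners in the crop at (190,165), (369,167), (365,404), (192,403), ears at (279,121) and (278,446).

```bash
python3 - <<'E'
from h import *
d=cam("w2")
A=lambda p:(np.array(p,float)+.5)/4-.5+[249,100]
W=onplane(d,A([[190,165],[369,167],[365,404],[192,403]]),9,1);print(W.mean(0))
e=onplane(d,A([[279,121],[278,446]]),9,1);print(e,e.mean(0),np.degrees(np.arctan2(*(e[0]-e[1])[::-1])))
m=(W.mean(0)+e.mean(0))/2;togo(*m,40,-53)
E
```

```text
[ 558.98031191 -190.13729701]
[[ 588.05178612 -228.9718861 ]
 [ 529.82871727 -150.70748184]] [ 558.94025169 -189.83968397] -53.353414117468134
clock 3.6 pos [ 556.2 -188.1  219.3] F [-1.2  0.7 -1.6] w 51.8 shift now [  3.6  -1.3 179.3] shift after turn [  3.2  -1.1 179.3] turn [ 0.1  0.1 -0.1]
```

```bash
python3 -m pendant '[[0,0,0.025,0,0,0.3,0.045],[0,0,0.025,0,0,0,0.045],[0,0,0.025,0,0,0,0.045],[0,0,0.025,0,0,0,0.045],[0,0,0.02,0,0,0,0.045],[0,0,0,0,0,0,0.045],[0,0,0,0,0,0,0.045]]'
python3 -c "from h import *; togo(558.7,-190.5,40,-53.3)"
```

```text
clock: 4.3
position: [557.4, -186.6, 101.6]
ee_rot: [0.894, -0.448, -0.0, 0.0]
contact_force: [-0.5, -0.8, 0.2]
gripper_width: 44.7
grasp_force: 0.0
clock 4.3 pos [ 557.4 -186.6  101.6] F [-0.5 -0.8  0.2] w 44.7 shift now [ 3.9  1.3 61.6] shift after turn [ 3.9  1.3 61.6] turn [ 0.  -0.   0.1]
```

```bash
python3 -m pendant '[[0.004,0.0013,0.02,0,0,0,0.04],[0,0,0.02,0,0,0,0.04],[0,0,0.012,0,0,0,0.04],[0,0,0.007,0,0,0,0.04],[0,0,0.002,0,0,0,0.04],[0,0,0,0,0,0,0.03],[0,0,0,0,0,0,0.02],[0,0,0,0,0,0,0.01],[0,0,0,0,0,0,0.005],[0,0,0,0,0,0,0],[0,0,0,0,0,0,0],[0,0,0,0,0,0,0]]'
python3 -c "from h import *; togo(558.7,-190.5,40,-53.3)"
```

```text
clock: 5.5
position: [559.6, -191.6, 41.1]
ee_rot: [0.894, -0.448, 0.001, -0.0]
contact_force: [0.7, 3.2, 5.2]
gripper_width: 10.5
grasp_force: 59.1
clock 5.5 pos [ 559.6 -191.6   41.1] F [0.7 3.2 5.2] w 10.5 shift now [-1.5  0.1  1.1] shift after turn [-1.5  0.1  1.1] turn [-0.1 -0.1  0. ]
```

```bash
python3 -m pendant '[[0,0,-0.005,0,0,0,0],[0,0,-0.01,0,0,0,0],[0,0,-0.02,0,0,0,0],[0,0,-0.025,0,0,0,0],[0,0,-0.025,0,0,0,0],[0,0,-0.025,0,0,0,0],[0,0,-0.015,0,0,0,0],[0,0,0,0,0,8.3,0],[0,0,0,0,0,8.3,0],[0,0,0,0,0,8.3,0],[0,0,0,0,0,8.3,0],[0,0,0,0,0,8.3,0]]'
python3 -c "from h import *; togo(548.2,206.4,150,-94.8)"
```

```text
clock: 6.7
position: [557.3, -192.0, 164.9]
ee_rot: [-0.674, 0.738, 0.001, -0.001]
contact_force: [0.5, -0.2, -2.1]
gripper_width: 10.4
grasp_force: 58.7
clock 6.7 pos [ 557.3 -192.   164.9] F [ 0.5 -0.2 -2.1] w 10.4 shift now [-395.9   45.    15. ] shift after turn [-396.2   42.4   14.9] turn [ 0.1  0.  -0.4]
```

```bash
python3 -m pendant '[[-0.02,0.0035,0,0,0,0,0],[-0.035,0.0035,0,0,0,0,0],[-0.04,0.0035,0,0,0,0,0],[-0.04,0.0035,0,0,0,0,0],[-0.04,0.0035,0,0,0,0,0],[-0.04,0.0035,0,0,0,0,0],[-0.04,0.0035,0,0,0,0,0],[-0.04,0.0035,0,0,0,0,0],[-0.04,0.0035,0,0,0,0,0],[-0.035,0.0035,0,0,0,0,0],[-0.02,0.0035,0,0,0,0,0],[-0.005,0.003,0,0,0,0,0]]'
python3 -m pendant '[[0,0,0,0,0,0,0],[0,0,0.01,0,0,0,0],[0,0,0.01,0,0,0,0],[0,0,0.01,0,0,0,0],[0,0,0,0,0,0,0],[0,0,0,0,0,0,0]]'
python3 - <<'E'
from h import *
from bench import arm
togo(548.2,206.4,102,-94.8)
d=arm.get_image("wrist");pickle.dump(d,open("pics/w3.pkl","wb"));cv2.imwrite("pics/w3.png",cv2.resize(d["image"][100:340,180:460,::-1],None,fx=2.5,fy=2.5,interpolation=cv2.INTER_CUBIC))
E
```

```text
clock: 7.9
position: [549.6, 206.9, 164.7]
ee_rot: [-0.678, 0.735, 0.0, -0.001]
contact_force: [-0.1, 0.5, -2.2]
gripper_width: 10.5
grasp_force: 58.7
clock: 8.5
position: [550.3, 204.7, 134.7]
ee_rot: [-0.677, 0.736, -0.0, -0.001]
contact_force: [0.1, 0.1, -2.4]
gripper_width: 10.8
grasp_force: 58.7
clock 8.5 pos [550.3 204.7 134.7] F [ 0.1  0.1 -2.4] w 10.8 shift now [-1.5  2.2 32.7] shift after turn [-1.5  2.2 32.7] turn [ 0.  -0.1 -0. ]
```

View pics/w3.png

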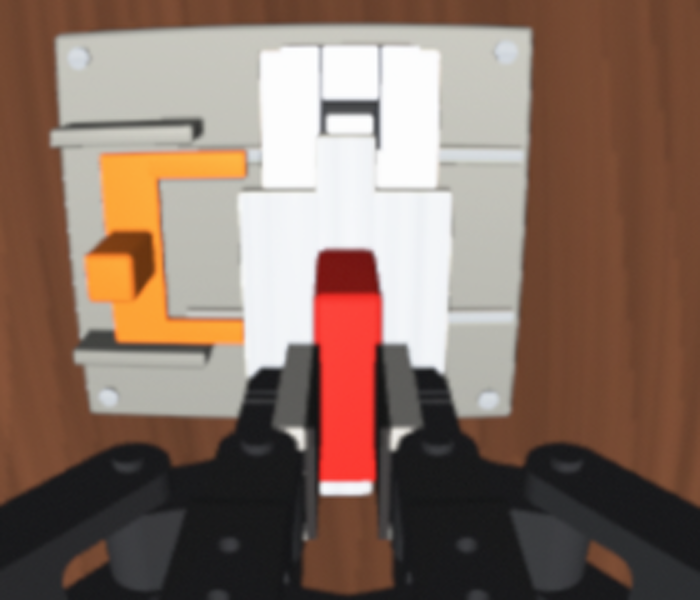

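```bash
python3 - <<'E'
from h import *
d=cam("w3");print(d["xyz"])
A=lambda p:(np.array(p,float)+.5)/2.5-.5+[180,100]
W=onplane(d,A([[92,412],[55,37],[532,30],[511,415]]),10,1)
t,th,r=fit([[120,75],[120,-75],[-50,-75],[-50,75]],W);print("base",t,th,r)
c,s=np.cos(th),np.sin(th);M=np.array([[c,-s],[s,c]])
B=lambda p,z:((onplane(d,A(p),z,1)-t)@M).round(1)
zt=134.7-38.1+6
print("plate corners/ear tips",B([[238,192],[452,191],[316,136],[374,136]],zt))
print("slot wall, outer seams, post outer corners, inner corners",B([[321,100],[380,100],[321,46],[380,46],[261,50],[441,50],[262,188],[440,188]],50))
print("tcp",((np.array([550.3,204.7])-t)@M).round(1))
print("rib far top edge",B([[315,293],[382,293]],134.7-38.1+40))
E
```

```text
[544.35918724 134.11025204 277.36893922]
base [535.37083904 208.66919156] -0.08104536837046247 [1.43110303 0.98026689 1.45086119 0.99741167]
plate corners/ear tips [[ 40.5 -36. ]
 [ -9.2 -36.1]
 [ 22.2 -48.9]
 [  9.  -48.9]]
slot wall, outer seams, post outer corners, inner corners [[ 22.8 -52.2]
 [  5.5 -52.1]
 [ 22.6 -68.1]
 [  5.5 -68.1]
 [ 40.2 -67.2]
 [-12.4 -67.1]
 [ 40.8 -25.8]
 [-12.8 -25.7]]
tcp [15.2 -2.7]
rib far top edge [[ 21.4 -23.3]
 [  8.5 -23.2]]
```

Plate and slot are seen together: ears at x≈15.6, slot centre ≈14.1, yaw aligned, y within about 1 mm. I'll shift 1.5 mm towards bracket -x and descend to just above the posts.

```bash
python3 -m pendant '[[0,0.0015,0.01,0,0,0,0],[0,0,0.01,0,0,0,0],[0,0,0.01,0,0,0,0],[0,0,0.007,0,0,0,0],[0,0,0.003,0,0,0,0],[0,0,0,0,0,0,0],[0,0,0,0,0,0,0]]'
python3 -c "from h import *; togo(548.8,204.8,88,-94.8)"
```

```text
clock: 9.25
position: [549.0, 205.6, 95.4]
ee_rot: [-0.677, 0.736, -0.0, 0.0]
contact_force: [1.4, 0.1, -1.5]
gripper_width: 10.5
grasp_force: 58.7
clock 9.25 pos [549.  205.6  95.4] F [ 1.4  0.1 -1.5] w 10.5 shift now [0.8 0.2 7.4] shift after turn [0.8 0.2 7.4] turn [-0.  0.  0.]
```

```bash
python3 -m pendant '[[0.0005,0,0.002,0,0,0,0],[0,0,0.002,0,0,0,0],[0,0,0.0015,0,0,0,0],[0,0,0.001,0,0,0,0],[0,0,0,0,0,0,0],[0,0,0,0,0,0,0]]'
python3 -m pendant '[[0,0,0.001,0,0,0,0],[0,0,0.001,0,0,0,0],[0,0,0,0,0,0,0]]'
python3 -m pendant '[[0,0,0.001,0,0,0,0],[0,0,0.001,0,0,0,0],[0,0,0,0,0,0,0]]'
```

```text
clock: 9.85
position: [548.8, 204.9, 88.7]
ee_rot: [-0.677, 0.736, -0.0, 0.0]
contact_force: [0.2, -0.5, -1.4]
gripper_width: 10.4
grasp_force: 58.7
clock: 10.15
position: [548.6, 204.9, 86.5]
ee_rot: [-0.677, 0.736, 0.0, -0.0]
contact_force: [-1.3, 0.4, -1.9]
gripper_width: 10.3
grasp_force: 58.7
clock: 10.45
position: [548.6, 204.8, 84.5]
ee_rot: [-0.677, 0.736, 0.0, -0.0]
contact_force: [-0.0, 0.2, -1.8]
gripper_width: 10.1
grasp_force: 58.7
```

The underside is at about 46 mm with no push-back, so the ears are in the slots. Continuing to just above the clips.

```bash
python3 -m pendant '[[0,0,0.0015,0,0,0,0],[0,0,0.0015,0,0,0,0],[0,0,0.001,0,0,0,0],[0,0,0,0,0,0,0]]'
python3 -m pendant '[[0,0,0.001,0,0,0,0],[0,0,0.001,0,0,0,0],[0,0,0,0,0,0,0],[0,0,0,0,0,0,0]]'
python3 -c "from h import *; togo(548.6,204.8,56.1,-94.8)"
```

```text
clock: 10.85
position: [548.6, 204.9, 80.5]
ee_rot: [-0.677, 0.736, 0.0, -0.0]
contact_force: [-1.0, -0.5, -1.7]
gripper_width: 10.4
grasp_force: 58.7
clock: 11.25
position: [548.7, 204.9, 78.7]
ee_rot: [-0.677, 0.736, 0.0, -0.0]
contact_force: [0.0, 0.1, -1.5]
gripper_width: 10.5
grasp_force: 58.7
clock 11.25 pos [548.7 204.9  78.7] F [ 0.   0.1 -1.5] w 10.5 shift now [ 0.1  0.1 22.6] shift after turn [ 0.2  0.1 22.6] turn [ 0. -0. -0.]
```

```bash
python3 -m pendant '[[0,0,0.001,0,0,0,0],[0,0,0.001,0,0,0,0],[0,0,0,0,0,0,0]]'
python3 -m pendant '[[0,0,0.001,0,0,0,0],[0,0,0.001,0,0,0,0],[0,0,0,0,0,0,0]]'
python3 -c "from h import *; togo(548.6,204.8,56.1,-94.8);from bench import arm; print(arm.read_state()['wrist_torque'])"
```

```text
clock: 11.55
position: [548.6, 204.9, 76.5]
ee_rot: [-0.677, 0.736, 0.0, -0.0]
contact_force: [0.2, 0.5, -2.1]
gripper_width: 10.5
grasp_force: 58.7
clock: 11.85
position: [549.1, 205.4, 75.1]
ee_rot: [-0.677, 0.736, -0.0, 0.001]
contact_force: [-0.9, 1.7, 0.8]
gripper_width: 10.0
grasp_force: 59.0
clock 11.85 pos [549.1 205.4  75.1] F [-0.9  1.7  0.8] w 10.0 shift now [ 0.7  0.5 19. ] shift after turn [ 0.6  0.5 19. ] turn [-0.1  0.   0. ]
[ 0.31818851  0.18217513 -0.05153821]
```

The clips are starting to bear, with slight +y push, so I'll yield 0.5 mm that way and go on.

```bash
python3 -m pendant '[[-0.0005,0,0.001,0,0,0,0],[0,0,0.001,0,0,0,0],[0,0,0,0,0,0,0]]'
python3 -m pendant '[[0,0,0.001,0,0,0,0],[0,0,0.001,0,0,0,0],[0,0,0,0,0,0,0]]'
python3 -c "from h import *; togo(548.6,204.8,56.1,-94.8);from bench import arm; print(arm.read_state()['wrist_torque'])"
```

```text
clock: 12.15
position: [549.5, 205.7, 74.1]
ee_rot: [-0.677, 0.736, -0.001, 0.001]
contact_force: [-0.7, -0.7, 6.3]
gripper_width: 10.7
grasp_force: 59.9
clock: 12.45
position: [549.8, 206.3, 72.4]
ee_rot: [-0.677, 0.736, -0.0, 0.002]
contact_force: [-0.6, 1.8, 7.0]
gripper_width: 10.3
grasp_force: 59.6
clock 12.45 pos [549.8 206.3  72.4] F [-0.6  1.8  7. ] w 10.3 shift now [ 1.6  1.1 16.3] shift after turn [ 1.6  1.1 16.3] turn [-0.2  0.1  0. ]
[ 0.31443323  0.46432282 -0.07070625]
```

```bash
python3 -m pendant '[[0,0,0.001,0,0,0,0],[0,0,0.001,0,0,0,0],[0,0,0,0,0,0,0]]'
python3 -m pendant '[[0,0,0.001,0,0,0,0],[0,0,0.001,0,0,0,0],[0,0,0,0,0,0,0]]'
python3 -m pendant '[[0,0,0.001,0,0,0,0],[0,0,0.001,0,0,0,0],[0,0,0,0,0,0,0]]'
python3 -c "from h import *; togo(548.6,204.8,56.1,-94.8);from bench import arm; print(arm.read_state()['wrist_torque'])"
```

```text
clock: 12.75
position: [550.2, 207.1, 71.1]
ee_rot: [-0.677, 0.736, -0.0, 0.002]
contact_force: [-2.5, 2.7, 9.0]
gripper_width: 10.4
grasp_force: 59.4
clock: 13.05
position: [550.6, 207.8, 69.9]
ee_rot: [-0.677, 0.736, -0.001, 0.003]
contact_force: [-3.6, 5.1, 12.7]
gripper_width: 10.4
grasp_force: 59.3
clock: 13.35
position: [551.0, 208.7, 68.4]
ee_rot: [-0.678, 0.735, -0.0, 0.004]
contact_force: [-4.6, 7.1, 13.0]
gripper_width: 10.7
grasp_force: 58.8
clock 13.35 pos [551.  208.7  68.4] F [-4.6  7.1 13. ] w 10.7 shift now [ 4.2  2.2 12.3] shift after turn [ 4.1  2.1 12.3] turn [-0.4  0.3  0.1]
[ 1.81874781  1.50044812 -0.04356689]
```

```bash
python3 -m pendant '[[-0.001,0.001,0,0,0,0,0],[-0.001,0.001,0,0,0,0,0],[0,0,0,0,0,0,0]]'
python3 - <<'E'
from h import *
from bench import arm
togo(548.6,204.8,56.1,-94.8)
s=arm.read_state();print(s['wrist_torque'])
d=arm.get_image("wrist");pickle.dump(d,open("pics/w4.pkl","wb"));cv2.imwrite("pics/w4.png",cv2.resize(d["image"][100:340,180:460,::-1],None,fx=2.5,fy=2.5,interpolation=cv2.INTER_CUBIC))
E
```

```text
clock: 13.65
position: [549.3, 209.8, 67.4]
ee_rot: [-0.678, 0.735, -0.001, 0.004]
contact_force: [0.6, 3.6, 8.7]
gripper_width: 10.1
grasp_force: 58.7
clock 13.65 pos [549.3 209.8  67.4] F [0.6 3.6 8.7] w 10.1 shift now [ 5.1  0.4 11.3] shift after turn [ 5.1  0.3 11.3] turn [-0.4  0.2  0.1]
[ 0.76984432  0.21083447 -0.0357014 ]
```

View pics/w4.png

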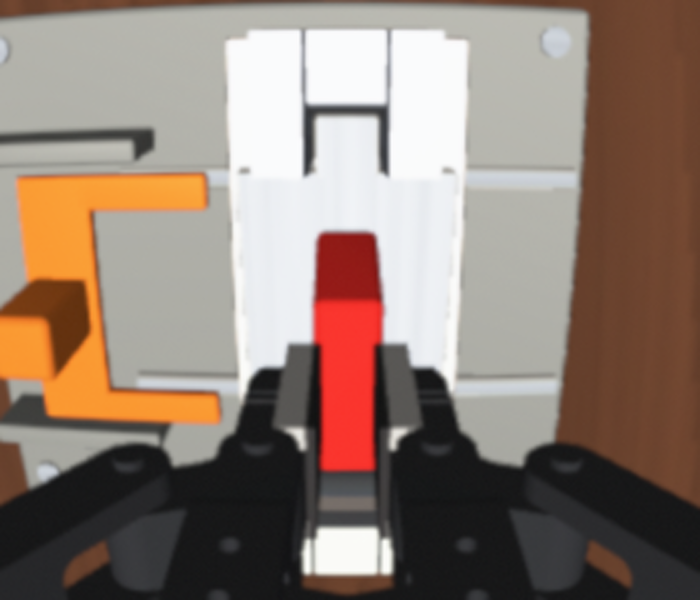

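```bash
python3 - <<'E'
from h import *
from scipy.optimize import least_squares
A=lambda p:(np.array(p,float)+.5)/2.5-.5+[180,100]
L=np.array([[-22,40],[-22,6],[22,40],[-48,6]])
d3=cam("w3");dd=cam("w4")
for d,rows,tcp in((d3,[293,250,482,136],[550.3,204.7,134.7]),(dd,[298,232,470,115],[549.3,209.8,67.4])):
    v=rays(d,A([[347,r] for r in rows]),1)
    u=np.array([np.sin(.081),np.cos(.081)])  # bracket +y in world
    ob=np.arctan2(v[:,:2]@u,-v[:,2])
    c=np.array([(d["xyz"][:2]-np.array(tcp[:2]))@u,d["xyz"][2]-tcp[2]])
    def f(q):
        a=q[2];P=np.c_[L[:,0]*np.cos(a)-L[:,1]*np.sin(a),L[:,0]*np.sin(a)+L[:,1]*np.cos(a)]+q[:2]
        return (np.arctan2(P[:,0]-c[0],c[1]-P[:,1])-ob)*200
    s=least_squares(f,[0,-38,0]);print("y,z rel TCP",s.x[:2].round(1),"tilt deg (+: +y end up)",np.degrees(s.x[2]).round(2),s.fun.round(2))
E
```

```text
y,z rel TCP [  2.9 -40.1] tilt deg (+: +y end up) 0.96 [-0.09 -0.79  0.29  0.6 ]
y,z rel TCP [ -4.  -39.3] tilt deg (+: +y end up) -8.11 [-0.13 -1.19  0.45  0.87]
```

The plate has pitched about 9° in the grip: the +y ear has gone down past its clip and the -y ear is still at its clip. I'll let go here, rise, and press the rib's -y side with closed fingers instead.

```bash
python3 -m pendant '[[0,0,0,0,0,0,0.02],[0,0,0,0,0,0,0.035],[0,0,0,0,0,0,0.035],[0,0,0,0,0,0,0.035],[0,0,-0.01,0,0,0,0.035],[0,0,-0.02,0,0,0,0.035],[0,0,-0.02,0,0,0,0.035],[0,0,0,0,0,0,0],[0,0,0,0,0,0,0],[0,0,0,0,0,0,0],[0,0,0,0,0,0,0]]'
python3 - <<'E'
from h import *
from bench import arm
togo(549,196,105,-94.8)
d=arm.get_image("wrist");pickle.dump(d,open("pics/w5.pkl","wb"));cv2.imwrite("pics/w5.png",cv2.resize(d["image"][100:340,180:460,::-1],None,fx=2.5,fy=2.5,interpolation=cv2.INTER_CUBIC))
E
```

```text
clock: 14.8
position: [546.4, 207.2, 113.8]
ee_rot: [-0.677, 0.736, 0.0, -0.001]
contact_force: [-0.2, -0.1, 0.2]
gripper_width: 0.1
grasp_force: 0.0
clock 14.8 pos [546.4 207.2 113.8] F [-0.2 -0.1  0.2] w 0.1 shift now [11.  -3.5  8.8] shift after turn [11.  -3.5  8.8] turn [ 0.1 -0.1 -0. ]
```

View pics/w5.png

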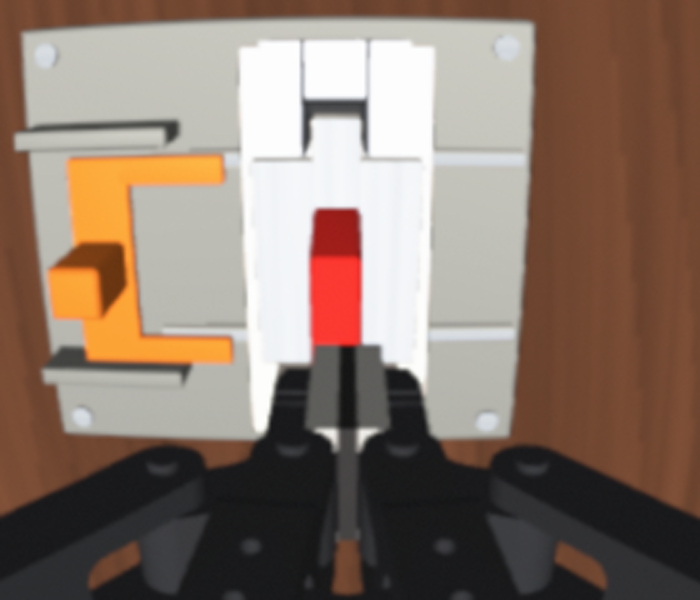

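The plate sits in the slots, with the rib's far top edge at (336,256) in the crop, slightly left of the tool axis (347). I'll compute the press point.

```bash
python3 - <<'E'
from h import *
d=cam("w5")
A=lambda p:(np.array(p,float)+.5)/2.5-.5+[180,100]
for z in(64,70): 
    w=onplane(d,A([[311,256],[361,256],[312,344],[361,344]]),z,1);print(z,w.round(1).tolist())
e=(w[0]+w[1])/2
t=e+np.array([.084,.996])*11
togo(*t,98,-94.8)
E
```

```text
64 [[554.8, 194.2], [541.8, 195.3], [557.0, 219.0], [543.8, 220.1]]
70 [[554.3, 192.4], [541.8, 193.4], [556.5, 216.4], [543.7, 217.5]]
clock 14.85 pos [546.5 207.3 113.8] F [0.6 0.3 0.8] w 0.0 shift now [ 3.2 -2.8 15.8] shift after turn [ 3.2 -2.8 15.8] turn [ 0.1 -0.1 -0. ]
```

```bash
python3 -m pendant '[[0.006,-0.0028,0.005,0,0,0,0],[0,0,0.005,0,0,0,0],[0,0,0.003,0,0,0,0],[0,0,0.001,0,0,0,0],[0,0,0,0,0,0,0]]'
python3 -m pendant '[[0,0,0.001,0,0,0,0],[0,0,0.001,0,0,0,0],[0,0,0.001,0,0,0,0],[0,0,0,0,0,0,0]]'
python3 -m pendant '[[0,0,0.001,0,0,0,0],[0,0,0.001,0,0,0,0],[0,0,0.001,0,0,0,0],[0,0,0,0,0,0,0]]'
```

```text
clock: 15.35
position: [549.1, 201.3, 100.4]
ee_rot: [-0.677, 0.736, 0.0, -0.0]
contact_force: [0.3, -0.7, 0.4]
gripper_width: 0.4
grasp_force: 0.0
clock: 15.75
position: [549.2, 201.4, 97.6]
ee_rot: [-0.677, 0.736, 0.0, -0.0]
contact_force: [-0.0, -0.9, 0.8]
gripper_width: -0.2
grasp_force: 0.0
clock: 16.15
position: [549.1, 201.3, 94.5]
ee_rot: [-0.677, 0.736, 0.0, -0.0]
contact_force: [-0.5, 1.3, 0.1]
gripper_width: -0.2
grasp_force: 0.0
```

```bash
for i in 1 2; do python3 -m pendant '[[0,0,0.001,0,0,0,0],[0,0,0.001,0,0,0,0],[0,0,0,0,0,0,0]]' | grep -v ee_rot; done
python3 -m pendant '[[0,0,0.001,0,0,0,0],[0,0,0.001,0,0,0,0],[0,0,0,0,0,0,0]]'
```

```text
clock: 16.45
position: [549.1, 201.3, 92.5]
contact_force: [-0.3, 0.1, -0.0]
gripper_width: 0.2
grasp_force: 0.0
clock: 16.75
position: [549.1, 201.3, 90.5]
contact_force: [0.9, 0.2, 0.3]
gripper_width: 0.1
grasp_force: 0.0
clock: 17.05
position: [549.1, 201.3, 88.5]
ee_rot: [-0.677, 0.736, 0.0, -0.0]
contact_force: [-0.8, -0.2, -0.0]
gripper_width: -0.1
grasp_force: 0.0
```

```bash
for i in 1; do python3 -m pendant '[[0,0,0.001,0,0,0,0],[0,0,0.001,0,0,0,0],[0,0,0,0,0,0,0]]' | grep -v ee_rot; done
python3 -m pendant '[[0,0,0.001,0,0,0,0],[0,0,0.001,0,0,0,0],[0,0,0,0,0,0,0]]'
python3 -m pendant '[[0,0,0.001,0,0,0,0],[0,0,0.001,0,0,0,0],[0,0,0,0,0,0,0]]'
```

```text
clock: 17.35
position: [549.1, 201.3, 86.5]
contact_force: [0.3, -0.6, -0.6]
gripper_width: 0.0
grasp_force: 0.0
clock: 17.65
position: [549.1, 201.3, 84.5]
ee_rot: [-0.677, 0.736, 0.0, -0.0]
contact_force: [0.5, -0.7, 0.4]
gripper_width: -0.1
grasp_force: 0.0
clock: 17.95
position: [549.1, 201.3, 82.5]
ee_rot: [-0.677, 0.736, 0.0, -0.0]
contact_force: [-0.8, -0.2, 0.6]
gripper_width: -0.3
grasp_force: 0.0
```

```bash
python3 - <<'E'
from h import *
from bench import arm
d=arm.get_image("wrist");pickle.dump(d,open("pics/w6.pkl","wb"))
for n in("w5","w6"):
    i=cam(n)["image"].astype(int); print(n)
    c=319 if n=="w6" else 314
    for c in (c-6,c,c+6): print(c,[tuple(i[r,c]) for r in range(140,260,4)])
E
```

```text
w5
308 [(np.int64(103), np.int64(105), np.int64(109)), (np.int64(89), np.int64(88), np.int64(88)), (np.int64(237), np.int64(239), np.int64(242)), (np.int64(244), np.int64(246), np.int64(248)), (np.int64(244), np.int64(246), np.int64(248)), (np.int64(244), np.int64(246), np.int64(248)), (np.int64(244), np.int64(246), np.int64(249)), (np.int64(244), np.int64(246), np.int64(249)), (np.int64(244), np.int64(246), np.int64(249)), (np.int64(244), np.int64(246), np.int64(249)), (np.int64(245), np.int64(246), np.int64(249)), (np.int64(157), np.int64(44), np.int64(43)), (np.int64(157), np.int64(29), np.int64(25)), (np.int64(158), np.int64(29), np.int64(26)), (np.int64(159), np.int64(29), np.int64(25)), (np.int64(160), np.int64(30), np.int64(25)), (np.int64(250), np.int64(55), np.int64(47)), (np.int64(252), np.int64(57), np.int64(49)), (np.int64(252), np.int64(57), np.int64(49)), (np.int64(252), np.int64(57), np.int64(49)), (np.int64(252), np.int64(58), np.int64(50)), (np.int64(252), np.int64(58), np.int64(50)), (np.int64(252), np.int64(58), np.int64(50)), (np.int64(252), np.int64(57), np.int64
[... 6449 characters left out ...]
.int64(242), np.int64(245)), (np.int64(239), np.int64(242), np.int64(245)), (np.int64(149), np.int64(44), np.int64(42)), (np.int64(146), np.int64(28), np.int64(23)), (np.int64(148), np.int64(28), np.int64(23)), (np.int64(150), np.int64(28), np.int64(24)), (np.int64(151), np.int64(27), np.int64(23)), (np.int64(153), np.int64(29), np.int64(24)), (np.int64(164), np.int64(31), np.int64(26)), (np.int64(249), np.int64(53), np.int64(45)), (np.int64(248), np.int64(57), np.int64(50)), (np.int64(90), np.int64(89), np.int64(87)), (np.int64(90), np.int64(89), np.int64(87)), (np.int64(90), np.int64(89), np.int64(86)), (np.int64(90), np.int64(90), np.int64(87)), (np.int64(90), np.int64(89), np.int64(87))]
```

```bash
python3 - <<'E'
from h import *
u=np.array([np.sin(.082),-0+np.cos(.082)])*1
O=np.array([535.3,208.0])
def yz(n,col,rows):
    d=cam(n);v=rays(d,[[col,r] for r in rows],1);return (d["xyz"][:2]-O)@u,d["xyz"][2],v[:,:2]@u,v[:,2]
a=yz("w5",314,[146.5,183.5,202.5]);b=yz("w6",319,[162.5,203.5,229.5])
for k,n in enumerate(["ear tip (-48,6)","rib bottom(-22,6)","rib top(-22,40)"]):
    M=np.array([[a[2][k],-b[2][k]],[a[3][k],-b[3][k]]]);s=np.linalg.solve(M,[b[0]-a[0],b[1]-a[1]])
    print(n,(a[0]+s[0]*a[2][k]).round(1),(a[1]+s[0]*a[3][k]).round(1))
E
```

```text
ear tip (-48,6) -46.7 49.8
rib bottom(-22,6) -18.1 36.8
rib top(-22,40) -13.9 70.6
```

```bash
python3 - <<'E'
from h import *
from scipy.optimize import least_squares
from scipy.ndimage import gaussian_filter1d
u=np.array([np.sin(.082),np.cos(.082)]);O=np.array([535.3,208.0])
L=np.array([[-48,6],[-22,6],[-22,40]])
for n,col in(("w5",314),("w6",319)):
    d=cam(n);g=d["image"][:,col-3:col+4].astype(float).mean(1)
    e=np.abs(np.diff(g,axis=0)).sum(1); pk=[(r+.5,int(e[r])) for r in range(100,245) if e[r]>40 and e[r]==e[r-2:r+3].max()];print(n,pk,d["xyz"].round(1))
def ang(n,col,rows):
    d=cam(n);v=rays(d,[[col,r] for r in rows],1);return (d["xyz"][:2]-O)@u,d["xyz"][2],np.arctan2(v[:,:2]@u,-v[:,2])
for n,col,rows,wall in(("w5",314,[146.5,183.5,202.5],140),("w6",319,[162.5,203.5,229.5],155)):
    c=ang(n,col,rows);w=ang(n,col,[wall]);print("wall y at z50",(w[0]+np.tan(w[2])*(w[1]-50)).round(1))
    def f(q):
        P=np.c_[L[:,0]*np.cos(q[2])-L[:,1]*np.sin(q[2]),L[:,0]*np.sin(q[2])+L[:,1]*np.cos(q[2])]+q[:2]
        return (np.arctan2(P[:,0]-c[0],c[1]-P[:,1])-c[2])*200
    s=least_squares(f,[0,25,-.1]);print(n,s.x[:2].round(1),np.degrees(s.x[2]).round(1))
E
```

```text
w5 [(106.5, 111), (115.5, 104), (139.5, 244), (146.5, 134), (182.5, 243), (202.5, 53), (237.5, 104)] [540.6 136.6 256.5]
w6 [(113.5, 108), (126.5, 184), (153.5, 245), (161.5, 129), (202.5, 214), (228.5, 54), (237.5, 120)] [543.2 130.6 225.2]
wall y at z50 [-51.1]
w5 [ 0.3 41.1] -5.6
wall y at z50 [-51.1]
w6 [ 1.  35.7] -5.9
```

```bash
python3 - <<'E'
from h import *
from bench import arm
d=arm.get_image("scene");pickle.dump(d,open("pics/s6.pkl","wb"))
s=d["image"][120:240,335:445,::-1];w=cam("w6")["image"][100:300,220:420,::-1]
c=np.zeros((600,800,3),np.uint8)
a=cv2.resize(s,(440,480),interpolation=cv2.INTER_CUBIC);b=cv2.resize(w,(360,360),interpolation=cv2.INTER_CUBIC)
c[:480,:440]=a;c[:360,440:]=b;cv2.imwrite("pics/comb6.png",c)
E
```

```text
(no output)
```

View pics/comb6.png

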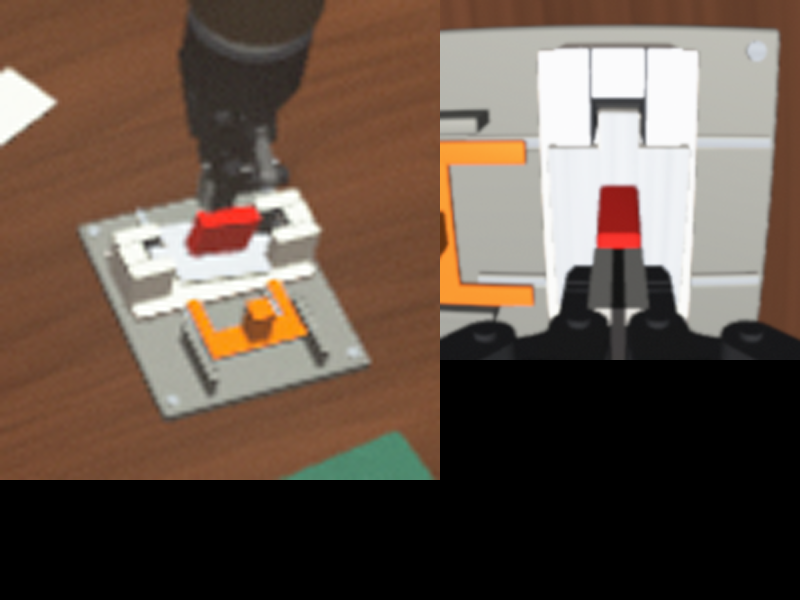

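The scene crop shows the rib at (225,230) tilted with its +y (right) end down, and the finger just at or above its left top edge. No contact is felt yet, so I'll keep lowering in small steps by feel.

```bash
python3 -m pendant '[[0,0,0.001,0,0,0,0],[0,0,0.001,0,0,0,0],[0,0,0,0,0,0,0]]'
python3 -m pendant '[[0,0,0.001,0,0,0,0],[0,0,0,0,0,0,0]]'
python3 -m pendant '[[0,0,0.001,0,0,0,0],[0,0,0,0,0,0,0]]'
python3 - <<'E'
from h import *
from bench import arm
d=arm.get_image("wrist");i=d["image"][:,316:323].astype(float).mean(1);e=np.abs(np.diff(i,axis=0)).sum(1)
print([(r+.5,int(e[r])) for r in range(100,245) if e[r]>40 and e[r]==e[r-2:r+3].max()])
E
```

```text
clock: 18.35
position: [549.1, 201.3, 80.5]
ee_rot: [-0.677, 0.736, 0.0, -0.0]
contact_force: [0.2, 0.4, 0.5]
gripper_width: 0.2
grasp_force: 0.0
clock: 18.55
position: [549.2, 201.3, 79.6]
ee_rot: [-0.677, 0.736, 0.0, -0.0]
contact_force: [0.1, -0.6, -0.1]
gripper_width: 0.1
grasp_force: 0.0
clock: 18.75
position: [549.2, 201.3, 78.6]
ee_rot: [-0.677, 0.736, 0.0, -0.0]
contact_force: [0.6, -0.3, -0.1]
gripper_width: -0.1
grasp_force: 0.0
[(113.5, 106), (126.5, 195), (154.5, 212), (162.5, 126), (204.5, 207), (231.5, 50), (237.5, 118)]
```

```bash
for i in 1; do python3 -m pendant '[[0,0,0.001,0,0,0,0],[0,0,0,0,0,0,0]]'|grep -v -e ee_ -e gr; done
python3 -m pendant '[[0,0,0.001,0,0,0,0],[0,0,0,0,0,0,0]]'|grep -v -e ee_ -e gr
python3 -m pendant '[[0,0,0.001,0,0,0,0],[0,0,0,0,0,0,0]]'|grep -v -e ee_ -e gr
python3 -m pendant '[[0,0,0.001,0,0,0,0],[0,0,0,0,0,0,0]]'|grep -v -e ee_ -e gr
python3 -m pendant '[[0,0,0.001,0,0,0,0],[0,0,0,0,0,0,0]]'|grep -v -e ee_ -e gr
```

```text
clock: 19.0
position: [549.2, 201.3, 77.6]
contact_force: [0.2, -0.6, -0.5]
clock: 19.2
position: [549.1, 201.3, 76.6]
contact_force: [0.6, 0.2, -0.8]
clock: 19.4
position: [549.2, 201.3, 75.6]
contact_force: [-0.5, 0.8, -0.2]
clock: 19.6
position: [549.1, 201.3, 74.6]
contact_force: [0.1, 1.3, -0.7]
clock: 19.8
position: [549.1, 201.3, 73.5]
contact_force: [-0.3, -0.1, 1.2]
```

```bash

python3 -m pendant '[[0,0,0.001,0,0,0,0],[0,0,0,0,0,0,0]]'|grep -v -e ee_ -e gr
python3 -m pendant '[[0,0,0.001,0,0,0,0],[0,0,0,0,0,0,0]]'|grep -v -e ee_ -e gr
python3 - <<'E'
from h import *
from bench import arm
d=arm.get_image("wrist");pickle.dump(d,open("pics/w7.pkl","wb"));i=d["image"][:,316:323].astype(float).mean(1);e=np.abs(np.diff(i,axis=0)).sum(1)
print([(r+.5,int(e[r])) for r in range(100,245) if e[r]>40 and e[r]==e[r-2:r+3].max()])
im=d["image"].astype(int);red=(im[...,0]>120)&(im[...,1]<80)&(im[...,2]<80)
for r in(205,215,225,232,236,240,250,260,270,280,290,300): 
    c=np.where(red[r,260:380])[0]; print(r,(c.min()+260,c.max()+260,len(c)) if len(c) else None)
E
```

```text
clock: 20.0
position: [549.2, 201.3, 72.6]
contact_force: [-0.3, 0.3, 0.0]
clock: 20.2
position: [549.2, 201.3, 71.6]
contact_force: [0.7, 0.5, -0.0]
[(113.5, 98), (127.5, 208), (156.5, 241), (165.5, 126), (208.5, 187), (237.5, 57)]
205 None
215 (np.int64(309), np.int64(329), 21)
225 (np.int64(308), np.int64(330), 23)
232 (np.int64(307), np.int64(330), 24)
236 (np.int64(307), np.int64(331), 25)
240 None
250 None
260 None
270 None
280 None
290 None
300 None
```

```bash
python3 - <<'E'
from h import *
d=cam("w7");tcp=np.array([549.2,201.3,71.6]);t=np.array([-.084,-.996,0])
v=rays(d,[[319,r] for r in(238,208.5,165.5,156.5)],1)
c=d["xyz"]-tcp;print("cam fwd along tool x",c@t,"up",c[2])
for vv in v:
    print([(off,round(c[2]+vv[2]*((off-c@t)/(vv@t)),1)) for off in(11,5,0)], "y at z rel -25,-10,0:",[round(c@t+(vv@t)*((z-c[2])/vv[2]),1) for z in(-25,-10,0)])
E
```

```text
cam fwd along tool x 70.92511136012297 up 142.61971097568892
[(11, np.float64(5.5)), (5, np.float64(-8.2)), (0, np.float64(-19.7))] y at z rel -25,-10,0: [np.float64(-2.3), np.float64(4.2), np.float64(8.6)]
[(11, np.float64(-40.2)), (5, np.float64(-58.5)), (0, np.float64(-73.7))] y at z rel -25,-10,0: [np.float64(16.0), np.float64(20.9), np.float64(24.2)]
[(11, np.float64(-190.4)), (5, np.float64(-223.8)), (0, np.float64(-251.6))] y at z rel -25,-10,0: [np.float64(40.8), np.float64(43.5), np.float64(45.3)]
[(11, np.float64(-256.7)), (5, np.float64(-296.6)), (0, np.float64(-329.9))] y at z rel -25,-10,0: [np.float64(45.8), np.float64(48.0), np.float64(49.5)]
```

Geometry from the wrist view says the shut fingertips sit close to TCP level, so contact should be near here. I'll continue by feel.

```bash

python3 -m pendant '[[0,0,0.001,0,0,0,0],[0,0,0,0,0,0,0]]'|grep -v -e ee_ -e gr
python3 -m pendant '[[0,0,0.001,0,0,0,0],[0,0,0,0,0,0,0]]'|grep -v -e ee_ -e gr
python3 -m pendant '[[0,0,0.001,0,0,0,0],[0,0,0,0,0,0,0]]'|grep -v -e ee_ -e gr
python3 -m pendant '[[0,0,0.001,0,0,0,0],[0,0,0,0,0,0,0]]'|grep -v -e ee_ -e gr
python3 -m pendant '[[0,0,0.001,0,0,0,0],[0,0,0,0,0,0,0]]'|grep -v -e ee_ -e gr
```

```text
clock: 20.45
position: [549.1, 201.3, 70.6]
contact_force: [-0.8, -0.5, 0.4]
clock: 20.65
position: [549.5, 201.4, 70.0]
contact_force: [-0.7, -0.6, 2.8]
clock: 20.85
position: [549.6, 201.4, 69.2]
contact_force: [-0.4, -0.5, 3.8]
clock: 21.05
position: [549.5, 201.1, 68.2]
contact_force: [-0.9, -1.9, 5.8]
clock: 21.25
position: [549.2, 200.7, 67.2]
contact_force: [0.1, -2.5, 6.4]
```

Contact at last, and the plate is yielding under about 6 N. Continuing.

```bash

python3 -m pendant '[[0,0,0.001,0,0,0,0],[0,0,0,0,0,0,0]]'|grep -v -e ee_ -e gr
python3 -m pendant '[[0.0005,0,0.001,0,0,0,0],[0,0,0,0,0,0,0]]'|grep -v -e ee_ -e gr
python3 -m pendant '[[0.0005,0,0.001,0,0,0,0],[0,0,0,0,0,0,0]]'|grep -v -e ee_ -e gr
python3 -m pendant '[[0,0,0.001,0,0,0,0],[0,0,0,0,0,0,0]]'|grep -v -e ee_ -e gr
```

```text
clock: 21.45
position: [549.1, 200.8, 65.8]
contact_force: [0.1, -2.6, 3.6]
clock: 21.65
position: [549.0, 200.7, 64.5]
contact_force: [0.4, -1.4, 2.8]
clock: 21.85
position: [549.0, 200.3, 63.4]
contact_force: [-0.4, -1.0, 2.0]
clock: 22.05
position: [549.0, 200.3, 62.5]
contact_force: [0.5, -2.2, 3.3]
```

```bash

python3 -m pendant '[[0,0,0.001,0,0,0,0],[0,0,0,0,0,0,0]]'|grep -v -e ee_ -e gr
python3 -m pendant '[[0,0,0.001,0,0,0,0],[0,0,0,0,0,0,0]]'|grep -v -e ee_ -e gr
python3 -m pendant '[[0,0,0.001,0,0,0,0],[0,0,0,0,0,0,0]]'|grep -v -e ee_ -e gr
python3 - <<'E'
from h import *
from bench import arm
d=arm.get_image("wrist");pickle.dump(d,open("pics/w8.pkl","wb"));i=d["image"][:,316:323].astype(float).mean(1);e=np.abs(np.diff(i,axis=0)).sum(1)
print([(r+.5,int(e[r])) for r in range(100,245) if e[r]>40 and e[r]==e[r-2:r+3].max()])
print([tuple(map(int,i[r])) for r in range(150,190,3)])
E
```

```text
clock: 22.25
position: [549.0, 200.5, 61.4]
contact_force: [0.3, -1.4, 1.5]
clock: 22.45
position: [548.9, 200.7, 60.1]
contact_force: [0.3, -0.5, 0.1]
clock: 22.65
position: [549.0, 200.6, 59.3]
contact_force: [-0.7, -0.3, -0.2]
[(115.5, 88), (126.5, 106), (129.5, 165), (161.5, 213), (168.5, 221), (207.5, 223), (226.5, 61), (237.5, 124)]
[(250, 250, 251), (250, 251, 252), (250, 250, 251), (250, 250, 251), (145, 147, 152), (61, 61, 62), (119, 121, 125), (237, 240, 243), (237, 240, 243), (237, 240, 243), (238, 240, 243), (238, 240, 244), (238, 240, 244), (238, 240, 244)]
```

The -y end snapped through (force fell to zero). I'll continue until it bears on the floor.

```bash

python3 -m pendant '[[0,0,0.001,0,0,0,0],[0,0,0,0,0,0,0]]'|grep -v -e ee_ -e gr
python3 -m pendant '[[0,0,0.001,0,0,0,0],[0,0,0,0,0,0,0]]'|grep -v -e ee_ -e gr
python3 -m pendant '[[0,0,0.001,0,0,0,0],[0,0,0,0,0,0,0]]'|grep -v -e ee_ -e gr
python3 -m pendant '[[0,0,0.001,0,0,0,0],[0,0,0,0,0,0,0]]'|grep -v -e ee_ -e gr
```

```text
clock: 22.9
position: [549.1, 200.4, 58.5]
contact_force: [-0.4, 0.1, 1.1]
clock: 23.1
position: [549.3, 200.4, 58.0]
contact_force: [-1.1, -0.5, 2.1]
clock: 23.3
position: [549.3, 200.5, 58.0]
contact_force: [-2.9, -0.3, 7.9]
clock: 23.5
position: [549.3, 200.5, 57.9]
contact_force: [-3.8, -1.2, 12.5]
```

Hard stop at 58 mm, exactly the rib-top height when home. Now I'll check the +y end the same way.

```bash

python3 -m pendant '[[0,0,-0.006,0,0,0,0],[0,0,-0.004,0,0,0,0],[-0.01,0,0,0,0,0,0],[-0.009,0,0,0,0,0,0],[0,0,0.003,0,0,0,0],[0,0,0.002,0,0,0,0],[0,0,0,0,0,0,0]]'|grep -v -e ee_ -e gr
python3 -m pendant '[[0,0,0.001,0,0,0,0],[0,0,0.001,0,0,0,0],[0,0,0,0,0,0,0]]'|grep -v -e ee_ -e gr
python3 -m pendant '[[0,0,0.001,0,0,0,0],[0,0,0,0,0,0,0]]'|grep -v -e ee_ -e gr
python3 -m pendant '[[0,0,0.001,0,0,0,0],[0,0,0,0,0,0,0]]'|grep -v -e ee_ -e gr
python3 -m pendant '[[0,0,0.001,0,0,0,0],[0,0,0,0,0,0,0]]'|grep -v -e ee_ -e gr
```

```text
clock: 24.2
position: [550.2, 219.1, 59.8]
contact_force: [1.1, 0.3, -0.0]
clock: 24.5
position: [550.6, 219.1, 58.6]
contact_force: [0.3, 0.7, 0.0]
clock: 24.7
position: [550.9, 219.3, 58.0]
contact_force: [-0.3, -1.1, 1.3]
clock: 24.9
position: [550.9, 219.3, 58.0]
contact_force: [-2.7, -1.1, 6.9]
clock: 25.1
position: [551.0, 219.3, 58.0]
contact_force: [-3.6, -2.0, 11.9]
```

The plate is flat and home at both ends. Now the catch: rise, turn the tool a quarter so the pads' flat edge faces the knob, and come down behind it on its +x side.

```bash

python3 -m pendant '[[0,0,-0.01,0,0,0,0],[0,0,-0.02,0,0,0,0],[0,0,-0.02,0,0,0,0],[0,0,0,0,0,0,0]]'|grep -v -e ee_ -e gr
python3 - <<'E'
from h import *
from bench import arm
s=arm.read_state();print(s["joints"].round(2))
togo(649.8,197.6,110,-4.7)
E
```

```text
clock: 25.5
position: [552.6, 220.4, 108.8]
contact_force: [0.4, -0.9, -0.1]
[ 0.65  0.44 -0.23  0.   -0.89 -0.74]
clock 25.5 pos [552.6 220.4 108.8] F [ 0.4 -0.9 -0.1] w 0.0 shift now [ 14.7 -98.7  -0.7] shift after turn [98.7 14.8 -1.2] turn [ -0.4  -0.1 -90.1]
```

```bash

python3 -m pendant '[[0,0,0,0,0,-8.2,0],[0,0,0,0,0,-8.2,0],[0,0,0,0,0,-8.2,0],[0,0,0,0,0,-8.2,0],[0,0,0,0,0,-8.2,0],[0,0,0,0,0,-8.2,0],[0,0,0,0,0,-8.2,0],[0,0,0,0,0,-8.2,0],[0,0,0,0,0,-8.2,0],[0,0,0,0,0,-8.2,0],[0,0,0,0,0,-8.1,0],[0,0,0,0,0,0,0]]'|grep -v -e gr
python3 -m pendant '[[0.02,0.003,0,0,0,0,0],[0.02,0.003,0,0,0,0,0],[0.02,0.003,0,0,0,0,0],[0.02,0.003,0,0,0,0,0],[0.019,0.003,0,0,0,0,0],[0,0,0,0,0,0,0],[0,0,0,0,0,0,0]]'|grep -v -e gr
python3 - <<'E'
from h import *
from bench import arm
togo(649.8,197.6,46,-4.7)
d=arm.get_image("wrist");pickle.dump(d,open("pics/w9.pkl","wb"));im=d["image"].astype(int)
m=((im[...,0]>200)&(im[...,1]>100)&(im[...,1]<190)&(im[...,2]<90)).astype(np.uint8)
n,l,s,c=cv2.connectedComponentsWithStats(m);print(s[1:][s[1:,4]>50],c[1:][s[1:,4]>50])
# knob-top is brighter? print unique orange shades
o=im[m>0];print(np.unique(o//6*6,axis=0,return_counts=True)[1].max(), o.mean(0))
print({k:v for k,v in d.items() if k in("xyz",)})
E
```

```text
clock: 26.7
position: [550.4, 219.1, 104.9]
ee_rot: [0.999, -0.041, -0.001, 0.0]
contact_force: [0.7, 0.6, -0.2]
clock: 27.4
position: [647.7, 195.9, 104.7]
ee_rot: [0.999, -0.042, -0.001, 0.0]
contact_force: [-0.9, 0.1, -0.9]
clock 27.4 pos [647.7 195.9 104.7] F [-0.9  0.1 -0.9] w -0.3 shift now [ 2.  -1.9 58.7] shift after turn [ 2.  -1.9 58.7] turn [ 0.   0.1 -0.2]
[[291 230  35  21  90]
 [334 247  22  29  52]] [[309.16666667 236.04444444]
 [347.40384615 258.96153846]]
20 [230.60542169 142.06927711  71.09939759]
{'xyz': array([718.7356913 , 190.05863412, 247.25168041])}
```

```bash

python3 -m pendant '[[0.003,-0.0015,0.015,0,0,0,0],[0,0,0.015,0,0,0,0],[0,0,0.012,0,0,0,0],[0,0,0.007,0,0,0,0],[0,0,0,0,0,0,0]]'|grep -v -e gr
python3 -m pendant '[[0,0,0.004,0,0,0,0],[0,0,0.004,0,0,0,0],[0,0,0,0,0,0,0]]'|grep -v -e gr
python3 -m pendant '[[-0.003,0,0,0,0,0,0],[-0.003,0,0,0,0,0,0],[0,0,0,0,0,0,0]]'|grep -v -e gr
python3 -m pendant '[[-0.003,0,0,0,0,0,0],[-0.003,0,0,0,0,0,0],[0,0,0,0,0,0,0]]'|grep -v -e gr
python3 -m pendant '[[-0.003,0,0,0,0,0,0],[-0.003,0,0,0,0,0,0],[0,0,0,0,0,0,0]]'|grep -v -e gr
```

```text
clock: 27.95
position: [650.2, 197.1, 54.6]
ee_rot: [0.999, -0.041, -0.002, 0.001]
contact_force: [0.2, -1.1, 0.4]
clock: 28.25
position: [651.1, 197.4, 48.4]
ee_rot: [0.999, -0.041, -0.0, 0.0]
contact_force: [0.1, -0.0, -0.5]
clock: 28.55
position: [644.9, 198.1, 49.0]
ee_rot: [0.999, -0.041, 0.0, -0.0]
contact_force: [-0.2, -1.2, 0.7]
clock: 28.85
position: [639.2, 198.6, 49.0]
ee_rot: [0.999, -0.041, 0.0, -0.0]
contact_force: [0.8, -0.3, -0.0]
clock: 29.15
position: [633.1, 199.1, 48.9]
ee_rot: [0.999, -0.041, 0.0, -0.0]
contact_force: [1.6, 0.5, -0.0]
```

```bash

python3 -m pendant '[[-0.004,0,0,0,0,0,0],[-0.004,0,0,0,0,0,0],[-0.004,0,0,0,0,0,0],[-0.004,0,0,0,0,0,0],[0,0,0,0,0,0,0]]'|grep -v -e gr
python3 -m pendant '[[-0.004,0,0,0,0,0,0],[-0.004,0,0,0,0,0,0],[0,0,0,0,0,0,0]]'|grep -v -e gr
python3 -m pendant '[[-0.002,0,0,0,0,0,0],[-0.002,0,0,0,0,0,0],[0,0,0,0,0,0,0]]'|grep -v -e gr
python3 -m pendant '[[-0.002,0,0,0,0,0,0],[0,0,0,0,0,0,0]]'|grep -v -e gr
```

```text
clock: 29.65
position: [616.5, 200.3, 48.7]
ee_rot: [0.999, -0.041, -0.001, 0.0]
contact_force: [0.6, 0.3, 0.5]
clock: 29.95
position: [608.6, 200.9, 48.6]
ee_rot: [0.999, -0.041, -0.001, 0.0]
contact_force: [0.3, -0.2, 1.4]
clock: 30.25
position: [605.0, 201.2, 48.6]
ee_rot: [0.999, -0.041, -0.0, 0.0]
contact_force: [1.0, 0.0, -0.2]
clock: 30.45
position: [603.1, 201.4, 48.6]
ee_rot: [0.999, -0.041, -0.0, 0.0]
contact_force: [1.0, 0.7, -0.6]
```

```bash

python3 -m pendant '[[-0.002,0,0,0,0,0,0],[0,0,0,0,0,0,0]]'|grep -v -e gr -e ee
python3 -m pendant '[[-0.002,0,0,0,0,0,0],[0,0,0,0,0,0,0]]'|grep -v -e gr -e ee
python3 -m pendant '[[-0.002,0,0,0,0,0,0],[0,0,0,0,0,0,0]]'|grep -v -e gr -e ee
python3 -m pendant '[[-0.002,0,0,0,0,0,0],[0,0,0,0,0,0,0]]'|grep -v -e gr -e ee
python3 - <<'E'
from h import *
from bench import arm
d=arm.get_image("scene");pickle.dump(d,open("pics/s8.pkl","wb"))
for n in("scene0","s6","s8"):
    im=cam(n)["image"].astype(int)[160:240,340:440]
    m=(im[...,0]>170)&(im[...,1]>75)&(im[...,1]<180)&(im[...,2]<70)&(im[...,0]-im[...,1]>60)
    y,x=np.where(m);print(n,m.sum(),x.min()+340,x.max()+340,y.min()+160,y.max()+160,x.mean()+340,y.mean()+160)
E
```

```text
clock: 30.65
position: [601.1, 201.5, 48.6]
contact_force: [0.9, -0.2, -0.6]
clock: 30.85
position: [600.2, 201.7, 48.7]
contact_force: [4.7, -1.6, -2.5]
clock: 31.05
position: [600.0, 201.8, 48.8]
contact_force: [9.2, -3.0, -5.6]
clock: 31.25
position: [599.8, 202.0, 48.9]
contact_force: [15.1, -5.5, -8.3]
scene0 186 382 411 190 208 397.4677419354839 201.19892473118279
s6 189 382 411 190 208 397.5026455026455 201.11640211640213
s8 74 379 404 188 196 386.93243243243245 192.44594594594594
```

The stop came at TCP x≈600, exactly as predicted for 42 mm. I'll back off, rise and verify.

```bash

python3 -m pendant '[[0.008,0,0,0,0,0,0],[0.01,0,0,0,0,0,0],[0.01,0,0,0,0,0,0],[0,0,-0.02,0,0,0,0],[0,0,-0.03,0,0,0,0],[0,0,-0.04,0,0,0,0],[0.04,0,-0.04,0,0,0,0],[0.04,0,-0.03,0,0,0,0],[0.04,0,0,0,0,0,0],[0,0,0,0,0,0,0]]'|grep -v -e ee
python3 - <<'E'
from h import *
from bench import arm
d=arm.get_image("top");pickle.dump(d,open("pics/t9.pkl","wb"))
O=np.array([535.3,208.0]);th=-.082;M=np.array([[np.cos(th),-np.sin(th)],[np.sin(th),np.cos(th)]])
for n in("top0","t9"):
    D=cam(n);im=D["image"].astype(int)
    def loc(m,z):
        y,x=np.where(m[150:240,210:290]);p=(onplane(D,np.c_[x+210,y+150],z)-O)@M
        return len(x),p.mean(0).round(1),p.min(0).round(1),p.max(0).round(1)
    print(n,"orange",loc((im[...,0]>150)&(im[...,1]>70)&(im[...,2]<110)&(im[...,0]-im[...,1]>50)&(im[...,1]-im[...,2]>30),30))
    print(n,"rib",loc((im[...,0]>150)&(im[...,1]<110)&(im[...,1]-im[...,2]<15)&(im[...,0]-im[...,1]>90),58))
E
```

```text
clock: 32.3
position: [741.8, 189.5, 202.3]
contact_force: [-0.8, 0.9, -1.7]
gripper_width: 0.1
grasp_force: 0.0
top0 orange (201, array([80.8, -0.2]), array([ 48.8, -35.6]), array([101.4,  32.1]))<stdin>:9: RuntimeWarning: Mean of empty slice.
  ret = um.true_divide(
Traceback (most recent call last):
ValueError: zero-size array to reduction operation minimum which has no identity
```

```bash
python3 - <<'E'
from h import *
O=np.array([535.3,208.0]);th=-.082;M=np.array([[np.cos(th),-np.sin(th)],[np.sin(th),np.cos(th)]])
D=cam("t9");im=D["image"].astype(int)
def loc(m,z):
    y,x=np.where(m[150:240,210:290])
    if not len(x): return None
    p=(onplane(D,np.c_[x+210,y+150],z)-O)@M
    return len(x),p.mean(0).round(1),p.min(0).round(1),p.max(0).round(1)
print("orange",loc((im[...,0]>150)&(im[...,1]>70)&(im[...,2]<110)&(im[...,0]-im[...,1]>50)&(im[...,1]-im[...,2]>30),30))
print("rib",loc((im[...,0]>150)&(im[...,1]<110)&(im[...,1]-im[...,2]<15)&(im[...,0]-im[...,1]>90),58))
E
```

```text
orange (210, array([40.6, -1.9]), array([  7.1, -34.2]), array([59. , 31.8]))
rib (75, array([13.9, -0.5]), array([  7.4, -22.4]), array([20. , 20.3]))
```

The top camera puts the catch 42 mm across (tips from 48.8 to 7.1 mm) and the rib centred over the seat at (13.9, -0.5), with the arm clear. Handing in.

```bash
python3 -c "from bench import arm; print(arm.job_done())"
```

```text
the job is handed in; nothing more can be done
None
```

The plate is clipped in and flat at both ends, the catch is fully across over its edge, and the arm is clear; I handed the job in at about 32 s without seeing the verdict, and the highest force I read was about 18 N, when the catch met its stop.

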